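# Nip up the pipe clamp to the first click

## Robot

A 6-joint arm with a two-finger parallel gripper is mounted at the origin on the work surface. World frame = base frame: x ahead of the robot, y to its left, z up, the work surface at z = 0. Lengths are in m, angles in rad, forces in N, time in s.
With the tool pointing down it reaches from about 0.25 to 0.775 m from the base axis. Payload 4 kg.
Tool frame: the origin (TCP) lies at the very end of the fingers, on their centre line; the grasp point (between the pads) lies 19 mm behind it; z points along the fingers, y is the line along which they close (so a half turn about z gives the same grasp; the last joint's range is limited). The gripper opens to 94 mm and grips with 3 to 60 N. Pads are 16 mm wide; open, the fingers measure 119 mm over their backs; the gripper's body (75 mm by 177 mm) begins 78 mm behind the grasp point.
Start: joints at [-1.321, 0.087, 1.371, -0, 1.684, -0.103], TCP at [0.19, -0.516, 0.206] pointing down, gripper open.
Joint ranges: [-3.1, 3.1], [-0.76, 2.03], [0.27, 2.55], [-1.08, 4.22], [0.17, 2.65], [-2.57, 2.57]. Speed limits (rad/s): [2.79, 2.79, 3.14, 3.14, 3.14, 3.14].

## Interface

Orientations are given as [roll, pitch, yaw] about the fixed x, y, z axes, in that order (R = Rz(yaw) Ry(pitch) Rx(roll)).
In Python, from bench import robot gives the robot as it stands. The module is installed in compiled form; this text tells all that it offers.
- The arm moves only by the tool move_arm, never from a script. Its argument "deltas" is one flat list of numbers, 7 for each row, row after row: the turn, a rotation vector about the tool's x, y, z in rad, then the shift along the tool's x, y, z in cm, then the closure, from -1 (fully open) to 1 (shut). A call has 1 to 8 rows; each row is the pose to reach, as a shift and turn from the pose commanded when the call began, along the tool's axes at that moment; what a row does not reach only later rows make up. A row lasts 1/10 s, in which the tool goes at most 50 mm and 8.59 degrees, less where a joint would pass 70% of its speed; a pose out of reach is approached as far as the arm can. A call with a gripper value outside its range is refused whole. The fingers move at their own pace and stop on an object; the grip force is fixed at half the most. Time passes only in rows, so rows that repeat a pose let the fingers close. It gives the time, the measured TCP pose, the force, the opening and the grip force at its end, in the units of the state.
- robot.get_obs(): the state, without advancing time (a new reading comes with each control period).
- robot.snapshot(name): name is "side" or "top"; returns a dict with "image" (480x640x3 uint8, red, green, blue), "depth" (480x640 float32, m along the optical axis (not along the pixel's ray), 0 where there is no reading), "fov_y" (degrees; the focal length in pixels is half the picture's height over the tangent of half this angle, whatever the lens; pixels are square), "cx", "cy" (the principal point, pixels), "D" ([k1, k2, p1, p2, k3] as OpenCV has them; the pictures are not rectified), "origin" and "orientation" of the camera in the world. Camera axes: x right, y up, looking along -z (the intrinsics and any distortion apply to the point x, -y, -z); pixel columns grow to the right and rows downward; lengths in m; the calibration is good to about 2 mm. A picture is of the moment at which its call begins.
- robot.close_job(): hands the job in; it is judged then, once.
The state is a dict: "time": time; "joint_positions": joint angles; "qvel": joint speeds; "joint_torque": joint torques, N m; "tool_pos": TCP position; "ee_rot": TCP orientation; "wrist_force": force on the tool from outside, world axes, zero at the start; "wrist_torque": the same for the moment, N m; "width": finger opening in m; "finger_force": force on a finger pad.
Only numpy, scipy, OpenCV 4.12 (cv2) and the standard library are available. Lean on these libraries where they do the work, as an engineer would, in place of code of your own. Each camera call takes 0.05 s, during which the arm holds its last target. There are 200 camera calls.

## Task

Tighten the bench clamp that has the steel pipe lying in it: turn its black knob clockwise (seen from above) until its slip clutch gives the first click, stop there without forcing it on past the click, and let go. Leave the knob of the empty clamp as it is.

Things in the scene. Friction and masses are not known exactly. Their poses are not given: they have to be found in the camera images.
- clamp_grip (a point): Grip point of the knob of the fixed grey bridge clamp (94 mm high) with a steel pipe (25 x 340 mm) in it; on the knob's upright axis, 125 mm above the bench. The knob is an upright black bar 56 long, 14 thick, 40 mm tall (22 below to 18 above this point; 34 mm round hub up to 16 below). x along the bar, y across it, z up. Under it a 60 mm dark steel flange (24 below) on a 92 mm aluminium dial.
- screw (a joint): Turn of the clamp's screw and dark steel flange, rad, clockwise from above; starts at 0.1 to 0.6, 1.0 is tight (hard stop); friction 0.12 N m. When tight, the black pointer on the flange's rim stands at the fixed black tab on the dial's edge, on the side towards the robot. Until then screw and knob turn together, bar in line with pointer. As the clutch clicks it may spring back some 0.1.
- clutch (a joint): Slip of the knob past the screw, rad, clockwise from above; 0 at the start, sprung detents at 0 and about 0.43. With the screw tight the knob resists up to 0.37 N m, clicks over at about 0.23 and settles at about 0.43 (25 degrees: the first click). Beyond that it goes stiff (0.9 N m at 0.6) and overtightens. Whole turn to the first click: (1.0 - screw) + 0.43.
- spare_end (a point): A point near one end of the bar of the empty clamp's knob, 26 mm from its axis, 125 mm above the bench. That clamp looks just the same but no pipe lies in it. To be left alone.

How it is judged:
By the outcome, as a careful person would: the job done as asked, in the order asked, and still so for the second after the job is handed in, with the robot touching nothing.
It also fails if it takes over 34 s, if anything falls off the work surface, if the arm or the gripper's body presses on something with over 40 N, if the wrist force passes 120 N, or if a joint passes its speed limit or range.

## Working session

There is one attempt and no reset: what is moved stays moved. The work goes in short steps, Python scripts to look and compute and a tool call to move; the robot and the scene stay as the last step left them, time stands still between calls to the robot, and variables do not carry over. Pictures are saved under pics/ and viewed, at most 10 in all, crops included, and the job is handed in when it is done.

Besides the shell and the picture viewer there is one more tool, called after "Emit:" as name(argument=value, ...) on one line, values as JSON. move_arm: Moves the arm, as the interface text tells. Its arguments: {"type":"object","properties":{"deltas":{"type":"array","items":{"type":"number"}}},"required":["deltas"]}

```bash
mkdir -p pics; cat > h.py <<'E'
import numpy as np, cv2, pickle
from scipy.spatial.transform import Rotation as R
def snap(robot,name,tag):
    s=robot.snapshot(name); cv2.imwrite(f'pics/{tag}.png',s['image'][:,:,::-1]); pickle.dump(s,open(f'{tag}.pkl','wb')); return s
def cam(s):
    f=240/np.tan(np.radians(s['fov_y'])/2)
    K=np.array([[f,0,s['cx']],[0,f,s['cy']],[0,0,1.]])
    o=np.array(s['orientation'],float)
    M=o if o.shape==(3,3) else R.from_euler('xyz',o).as_matrix()
    return K,np.array(s['D'],float),M,np.array(s['origin'],float)
def rays(s,px):
    K,D,M,o=cam(s)
    p=cv2.undistortPoints(np.array(px,float).reshape(-1,1,2),K,D).reshape(-1,2)
    return o,np.c_[p[:,0],-p[:,1],-np.ones(len(p))]@M.T
def onplane(s,px,z):
    o,d=rays(s,px); return o+d*((z-o[2])/d[:,2])[:,None]
def bydepth(s,px):
    o,d=rays(s,px); px=np.array(px).reshape(-1,2).astype(int)
    return o+d*s['depth'][px[:,1],px[:,0]][:,None]
E
python3 - <<'E'
from bench import robot
from h import *
for n in('side','top'):
    s=snap(robot,n,n+'0'); print(n,s['fov_y'],s['cx'],s['cy'],s['D'],s['origin'],s['orientation'])
print(robot.get_obs())
E
```

```text
side 51.63204936783251 317.81392794706426 234.29413545593968 [-0.13047084  0.          0.          0.          0.        ] [0.48887233 0.57409122 0.72247046] [ 0.78512123  0.01927776 -3.04637984]
top 55.2108860022965 319.17807697826737 238.8349265159353 [-0.02393127  0.          0.          0.          0.        ] [ 0.50739345 -0.01590759  0.78536856] [ 0.08791155 -0.00799253 -1.59928984]
{'time': 0.1, 'joint_positions': array([-1.32111223e+00,  8.78670289e-02,  1.37207308e+00, -7.61223201e-06,
        1.68357167e+00, -1.03105023e-01]), 'qvel': array([-0.00045772, -0.0015927 , -0.00291604, -0.00140118,  0.00127645,
       -0.00144518]), 'joint_torque': array([ 1.36649600e-03, -3.41253090e+01, -3.03301191e+01,  7.19387317e-02,
        3.04108439e-02, -1.02081799e-04]), 'tool_pos': array([ 0.18990626, -0.51566621,  0.20444413]), 'ee_rot': array([-3.13968294e+00, -1.89995458e-04,  3.52788090e-01]), 'wrist_force': array([-0.14511087,  0.18868452,  0.32139762]), 'wrist_torque': array([0.02279339, 0.04561427, 0.01133172]), 'finger_force': 0.0, 'width': 0.09377835517507561}
```

View pics/top0.png

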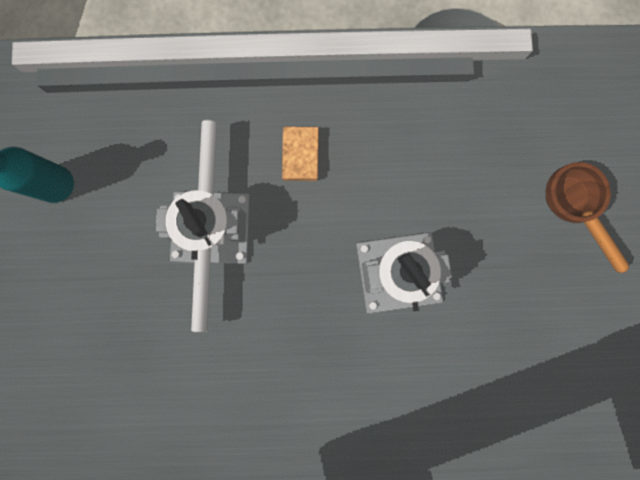

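View pics/side0.png

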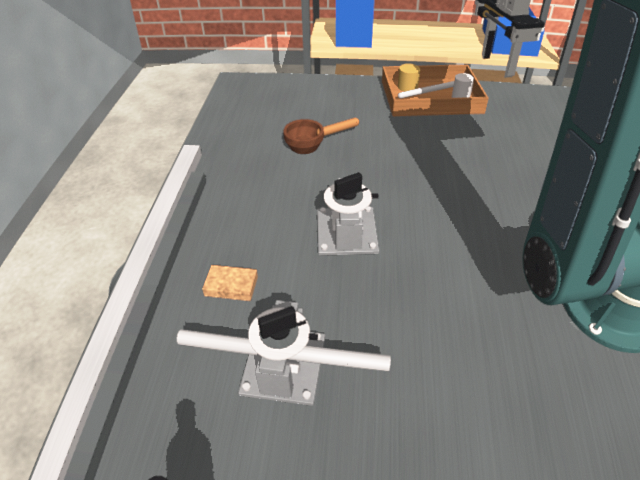

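The top view shows the pipe clamp's knob at about (193,219) with its pointer at (210,243) and its tab at (194,255). The empty clamp is at about (412,272). In the side view the pipe clamp is the near one, with its knob at about (279,322).

```bash
python3 - <<'E'
from h import *
out=[]
for n,box in(('top',(150,175,240,270)),('side',(235,290,330,365))):
    s=pickle.load(open(n+'0.pkl','rb')); x0,y0,x1,y1=box
    u,v=np.meshgrid(np.arange(x0,x1),np.arange(y0,y1)); px=np.c_[u.ravel(),v.ravel()]
    P=bydepth(s,px); c=s['image'][px[:,1],px[:,0]].astype(int); d=s['depth'][px[:,1],px[:,0]]
    dark=(c.max(1)<60)&(d>0)
    print(n,'dark z hist',np.histogram(P[dark,2],np.arange(0,.17,.01)))
    t=dark&(P[:,2]>.132); Q=P[t]; 
    print('bartop n',t.sum(),'z',np.percentile(Q[:,2],[5,50,95]))
    r=cv2.minAreaRect((Q[:,:2]*1000).astype(np.float32)); print('rect mm',r)
    w=(c.min(1)>170)&(P[:,2]>.07)&(P[:,2]<.115)&(d>0); W=P[w]
    (cx,cy),rad=cv2.minEnclosingCircle((W[:,:2]*1000).astype(np.float32)); print('dial',cx,cy,rad,np.median(W[:,2]))
    r2=np.hypot(P[:,0]-Q[:,0].mean(),P[:,1]-Q[:,1].mean())
    for a,b in((.027,.036),(.038,.062)):
        m=dark&(P[:,2]>.07)&(P[:,2]<.118)&(r2>a)&(r2<b); print('dark ring',a,m.sum(),P[m].mean(0))
    img=cv2.resize(s['image'][y0:y1,x0:x1],None,fx=400/(x1-x0),fy=400/(x1-x0),interpolation=2); out.append(cv2.resize(img,(400,400)))
cv2.imwrite('pics/c.png',np.hstack(out)[:,:,::-1])
E
```

```text
top dark z hist (array([  0,   0,   0,   0,   0,   0,   0,   0,   0,  13,  94,  77,  50,
        53, 295,   0]), array([0.  , 0.01, 0.02, 0.03, 0.04, 0.05, 0.06, 0.07, 0.08, 0.09, 0.1 ,
       0.11, 0.12, 0.13, 0.14, 0.15, 0.16]))
bartop n 337 z [0.1356356  0.14310237 0.14503251]
rect mm ((599.9142456054688, 161.40293884277344), (52.47887420654297, 14.751797676086426), 29.853721618652344)
dial 600.334716796875 165.3247833251953 48.19579315185547 0.0980307001840231
dark ring 0.027 6 [0.57093633 0.14488933 0.10120728]
dark ring 0.038 20 [0.55021459 0.1634399  0.09981941]
side dark z hist (array([  0,   0,   0,   0,   0,   0,   0,   0,   0,  43, 178, 149, 136,
       156, 253,   0]), array([0.  , 0.01, 0.02, 0.03, 0.04, 0.05, 0.06, 0.07, 0.08, 0.09, 0.1 ,
       0.11, 0.12, 0.13, 0.14, 0.15, 0.16]))
bartop n 384 z [0.13312733 0.14151091 0.14372709]
rect mm ((598.7770385742188, 165.33360290527344), (54.16606140136719, 12.93341064453125), 31.412193298339844)
dial 595.4177856445312 161.59425354003906 60.40096664428711 0.09666654029551863
dark ring 0.027 9 [0.57203887 0.15133377 0.10488294]
dark ring 0.038 48 [0.54980512 0.16471776 0.09847129]
```

View pics/c.png

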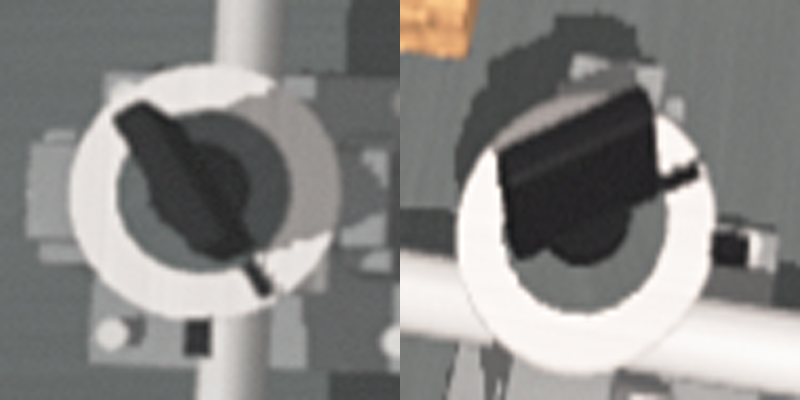

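The two views agree. The knob axis is at (0.599, 0.1635), the bar's top is at z = 0.143 and the bar's yaw is about 31°. The tab sits at about 180°, so the screw has about 0.53 rad left. I'll grasp half a turn round (yaw -149°) so the last joint keeps range for turning clockwise.

Emit:
move_arm(deltas=[0,0,-0.148,3.86,-3.1,-0.5,-1,0,0,-0.296,7.72,-6.2,-1,-1,0,0,-0.444,11.58,-9.3,-1.5,-1,0,0,-0.592,15.44,-12.4,-2,-1,0,0,-0.74,19.3,-15.5,-2.5,-1,0,0,-0.888,23.16,-18.6,-3,-1,0,0,-1.036,27.02,-21.7,-3.5,-1,0,0,-1.18,30.9,-24.8,-4,-1])

```text
time: 0.9
tool_pos: [0.3947, -0.1747, 0.2454]
ee_rot: [-3.142, 0.0, 1.538]
wrist_force: [0.9, -0.1, 1.0]
width: 0.0941
finger_force: 0.0
```

Emit:
move_arm(deltas=[0,0,-0.148,4.32,2.39,0,-1,0,0,-0.296,8.64,4.78,0,-1,0,0,-0.444,12.96,7.18,0,-1,0,0,-0.592,17.28,9.57,0,-1,0,0,-0.74,21.6,11.96,0,-1,0,0,-0.888,25.93,14.35,0,-1,0,0,-1.036,30.25,16.75,0,-1,0,0,-1.18,34.57,19.14,0,-1])

```text
time: 1.7
tool_pos: [0.5992, 0.1635, 0.2448]
ee_rot: [-3.141, -0.001, 2.719]
wrist_force: [0.4, -0.6, -0.2]
width: 0.0939
finger_force: 0.0
```

Emit:
move_arm(deltas=[0,0,-0.148,0,0,0.5,-1,0,0,-0.296,0,0,1,-1,0,0,-0.444,0,0,2,-1,0,0,-0.592,0,0,3,-1,0,0,-0.74,0,0,4,-1,0,0,-0.888,0,0,5,-1,0,0,-0.963,0,0,6,-1,0,0,-0.963,0,0,6.5,-1])

```text
time: 2.5
tool_pos: [0.5979, 0.1614, 0.1785]
ee_rot: [3.141, -0.003, -2.608]
wrist_force: [-0.7, -0.6, -0.1]
width: 0.0939
finger_force: 0.0
```

```bash
python3 - <<'E'
from bench import robot
from h import *
s=snap(robot,'top','top1'); t=snap(robot,'side','side1'); o=robot.get_obs(); print(o['tool_pos'],o['ee_rot'],o['joint_positions'])
a=cv2.resize(s['image'][150:310,110:270],(400,400)); b=cv2.resize(t['image'][230:390,200:360],(400,400))
cv2.imwrite('pics/d.png',np.hstack([a,b])[:,:,::-1])
E
```

```text
[0.59799674 0.16140767 0.17888258] [ 3.14061463e+00 -2.76445895e-03 -2.60906955e+00] [ 1.72158648e-01  2.50517082e-01  1.23560209e+00 -5.98168605e-05
  1.65840524e+00 -1.93116458e+00]
```

View pics/d.png

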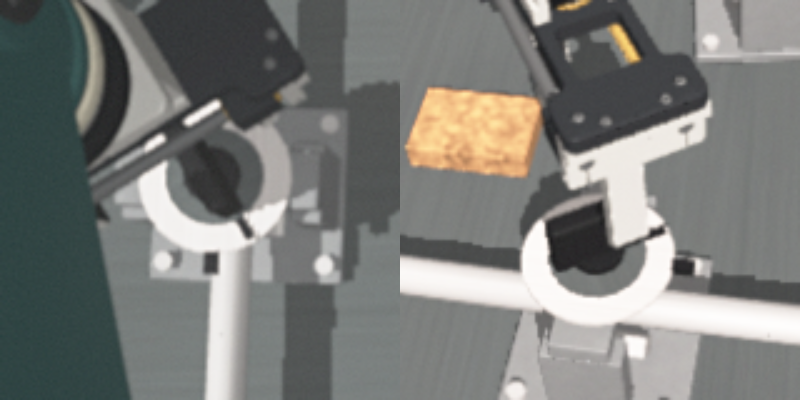

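The gripper stands over the right knob and is aligned with its bar. The pointer is at (247,230) in the left crop and the tab is at (211,263). The pose reads 1–2 mm off, so I'll correct that, descend so the tips clear the 0.109 hub top, and close.

Emit:
move_arm(deltas=[0,0,0,-0.2,0.12,1.5,-1,0,0,0,-0.2,0.12,3,-1,0,0,0,-0.2,0.12,4.5,-1,0,0,0,-0.2,0.12,5.5,-1,0,0,0,-0.2,0.12,6.2,-1,0,0,0,-0.2,0.12,6.5,-1,0,0,0,-0.2,0.12,6.5,-1,0,0,0,-0.2,0.12,6.5,-1])

```text
time: 3.4
tool_pos: [0.6003, 0.1636, 0.1161]
ee_rot: [-3.141, 0.001, -2.607]
wrist_force: [0.2, -0.5, -0.2]
width: 0.0938
finger_force: 0.0
```

Emit:
move_arm(deltas=[0,0,0,0,0,0,1,0,0,0,0,0,0,1,0,0,0,0,0,0,1,0,0,0,0,0,0,1,0,0,0,0,0,0,1,0,0,0,0,0,0,1,0,0,0,0,0,0,1,0,0,0,0,0,0,1])

```text
time: 4.2
tool_pos: [0.5998, 0.1636, 0.1154]
ee_rot: [-3.142, -0.0, -2.607]
wrist_force: [-0.6, 1.2, -0.5]
width: 0.0332
finger_force: 0.0
```

```bash
python3 - <<'E'
from bench import robot
o=robot.get_obs()
for k in o: print(k,o[k])
E
```

```text
time 4.2
joint_positions [ 1.75118974e-01  2.78006164e-01  1.32814439e+00 -1.13227742e-04
  1.53550372e+00 -1.92985276e+00]
qvel [ 7.32296374e-04  2.10613983e-03  1.26916847e-03 -2.80670473e-03
  1.87423048e-03  7.04288874e-05]
joint_torque [ 7.10839686e-04 -4.12927830e+01 -2.95025682e+01 -4.16086160e-02
  6.49124198e-02  1.06189423e-04]
tool_pos [0.59980639 0.16356334 0.115422  ]
ee_rot [-3.14150836e+00 -9.74514497e-05 -2.60741325e+00]
wrist_force [-0.63169808  1.16379286 -0.52244905]
wrist_torque [ 0.10474098 -0.13894222 -0.02707067]
finger_force 0.0
width 0.03323438213101825
```

Still closing; a few more rows.

Emit:
move_arm(deltas=[0,0,0,0,0,0,1,0,0,0,0,0,0,1,0,0,0,0,0,0,1,0,0,0,0,0,0,1,0,0,0,0,0,0,1,0,0,0,0,0,0,1])

```text
time: 4.8
tool_pos: [0.5998, 0.1636, 0.1154]
ee_rot: [-3.142, -0.0, -2.607]
wrist_force: [0.6, 0.6, 0.4]
width: 0.014
finger_force: 30.0
```

```bash
python3 - <<'E'
from bench import robot
o=robot.get_obs()
for k in ('wrist_force','wrist_torque','width','finger_force','tool_pos','ee_rot'): print(k,o[k])
E
```

```text
wrist_force [0.61173081 0.63568651 0.43601061]
wrist_torque [ 0.04415899 -0.08219504 -0.03510079]
width 0.013979787430423144
finger_force 29.96255189180374
tool_pos [0.59981379 0.16361141 0.11544259]
ee_rot [-3.14157586e+00 -1.19487190e-05 -2.60743508e+00]
```

The grip is solid at 30 N with no side force. I'll turn clockwise (positive about tool z), first to short of tight.

Emit:
move_arm(deltas=[0,0,0.08,0,0,0,1,0,0,0.16,0,0,0,1,0,0,0.24,0,0,0,1,0,0,0.32,0,0,0,1,0,0,0.4,0,0,0,1,0,0,0.4,0,0,0,1])

```text
time: 5.4
tool_pos: [0.5997, 0.1637, 0.1154]
ee_rot: [3.141, -0.0, -3.007]
wrist_force: [-0.5, 0.4, 0.3]
width: 0.0137
finger_force: 30.0
```

```bash
cat > o.py <<'E'
from bench import robot
o=robot.get_obs()
print(o['time'],o['wrist_force'].round(2),o['wrist_torque'].round(3),o['tool_pos'].round(4),o['ee_rot'].round(4),o['finger_force'])
E
python3 o.py
```

```text
5.4 [-0.51  0.43  0.28] [ 0.209 -0.061  0.028] [0.5997 0.1637 0.1154] [ 3.1414e+00 -1.0000e-04 -3.0069e+00] 29.985430240631104
```

Emit:
move_arm(deltas=[0,0,0.05,0,0,0,1,0,0,0.1,0,0,0,1,0,0,0.1,0,0,0,1])

```text
time: 5.7
tool_pos: [0.5998, 0.1638, 0.1154]
ee_rot: [3.141, -0.0, -3.106]
wrist_force: [-0.6, 0.5, -0.8]
width: 0.0137
finger_force: 30.0
```

```bash
python3 o.py
```

```text
5.7 [-0.59  0.5  -0.8 ] [ 0.211 -0.078  0.079] [0.5998 0.1638 0.1154] [ 3.1413e+00 -1.0000e-04 -3.1055e+00] 29.98759925365448
```

Emit:
move_arm(deltas=[0,0,0.05,0,0,0,1,0,0,0.1,0,0,0,1,0,0,0.1,0,0,0,1])

```text
time: 6.0
tool_pos: [0.5998, 0.1638, 0.1155]
ee_rot: [3.141, -0.0, 3.078]
wrist_force: [-0.4, 1.4, 0.8]
width: 0.0136
finger_force: 30.0
```

```bash
python3 - <<'E'
exec(open('o.py').read())
from h import *
s=snap(robot,'top','top2'); t=snap(robot,'side','side2')
a=cv2.resize(s['image'][170:280,150:260],(400,400)); b=cv2.resize(t['image'][280:370,230:320],(400,400))
cv2.imwrite('pics/e.png',np.hstack([a,b])[:,:,::-1])
E
```

```text
6.0 [-0.45  1.44  0.84] [ 0.269 -0.116  0.113] [0.5998 0.1638 0.1155] [ 3.1413e+00 -1.0000e-04  3.0780e+00] 29.987794160842896
```

View pics/e.png

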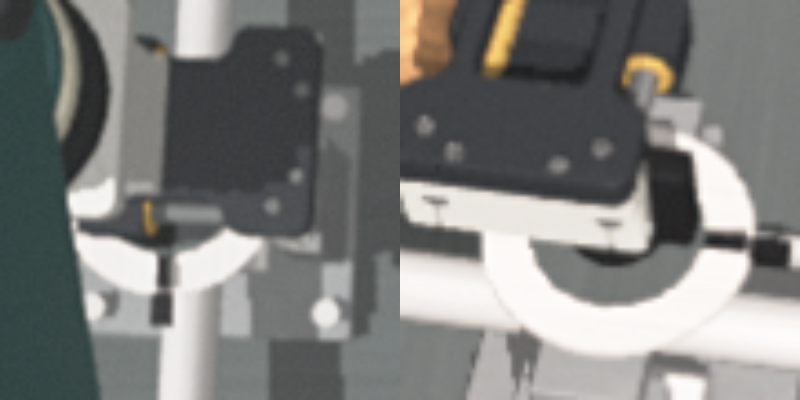

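The pointer is now at the tab in both crops: (165,275) against (163,305) on the left, and (725,240) against (770,250) on the right. The screw is about tight, so I'll push on through the clutch in small steps and watch the moment.

Emit:
move_arm(deltas=[0,0,0.04,0,0,0,1,0,0,0.08,0,0,0,1,0,0,0.08,0,0,0,1])

```text
time: 6.4
tool_pos: [0.5998, 0.1639, 0.1155]
ee_rot: [3.141, -0.0, 2.998]
wrist_force: [-0.1, 0.6, 0.1]
width: 0.0137
finger_force: 30.1
```

```bash
python3 o.py
```

```text
6.4 [-0.05  0.62  0.12] [0.38  0.016 0.337] [0.5998 0.1639 0.1155] [ 3.1413e+00 -1.0000e-04  2.9979e+00] 30.054089426994324
```

Emit:
move_arm(deltas=[0,0,0.04,0,0,0,1,0,0,0.08,0,0,0,1,0,0,0.08,0,0,0,1])

```text
time: 6.7
tool_pos: [0.5997, 0.1639, 0.1154]
ee_rot: [3.141, -0.0, 2.918]
wrist_force: [-0.5, 1.9, 0.5]
width: 0.014
finger_force: 30.1
```

```bash
python3 o.py
```

```text
6.7 [-0.51  1.9   0.48] [ 0.349 -0.     0.299] [0.5997 0.1639 0.1154] [ 3.1412e+00 -3.0000e-04  2.9180e+00] 30.052715241909027
```

Emit:
move_arm(deltas=[0,0,0.04,0,0,0,1,0,0,0.08,0,0,0,1,0,0,0.08,0,0,0,1])

```text
time: 7.0
tool_pos: [0.5997, 0.1639, 0.1154]
ee_rot: [3.141, -0.0, 2.837]
wrist_force: [-0.9, 2.6, -0.5]
width: 0.0137
finger_force: 30.0
```

```bash
python3 o.py
```

```text
7.0 [-0.94  2.6  -0.51] [ 0.471  0.037 -0.129] [0.5997 0.1639 0.1154] [ 3.1411e+00 -4.0000e-04  2.8370e+00] 29.956373870372772
```

The moment rose to 0.34 and has now turned negative, so the clutch has clicked over. I estimate the screw went tight at about 0.60 of tool turn, which puts the detent at about 1.03 in total; it is at 0.84 now. I'll continue gently.

Emit:
move_arm(deltas=[0,0,0.04,0,0,0,1,0,0,0.08,0,0,0,1,0,0,0.08,0,0,0,1])

```text
time: 7.3
tool_pos: [0.5998, 0.1639, 0.1155]
ee_rot: [3.141, -0.0, 2.758]
wrist_force: [-0.2, 2.1, -0.0]
width: 0.0142
finger_force: 30.0
```

```bash
python3 o.py
```

```text
7.3 [-0.22  2.14 -0.03] [ 0.472 -0.109 -0.071] [0.5998 0.1639 0.1155] [ 3.1410e+00 -2.0000e-04  2.7576e+00] 29.9629408121109
```

Emit:
move_arm(deltas=[0,0,0.03,0,0,0,1,0,0,0.06,0,0,0,1,0,0,0.06,0,0,0,1])

```text
time: 7.6
tool_pos: [0.5998, 0.164, 0.1154]
ee_rot: [3.141, -0.0, 2.698]
wrist_force: [-0.4, 4.1, -0.4]
width: 0.0138
finger_force: 30.0
```

```bash
python3 - <<'E'
exec(open('o.py').read())
from h import *
s=snap(robot,'top','top3'); t=snap(robot,'side','side3')
a=cv2.resize(s['image'][170:280,150:260],(400,400)); b=cv2.resize(t['image'][280:370,230:320],(400,400))
cv2.imwrite('pics/f.png',np.hstack([a,b])[:,:,::-1])
E
```

```text
7.6 [-0.4   4.13 -0.39] [ 0.576 -0.064  0.079] [0.5998 0.164  0.1154] [ 3.1410e+00 -2.0000e-04  2.6981e+00] 29.986835718154907
```

View pics/f.png

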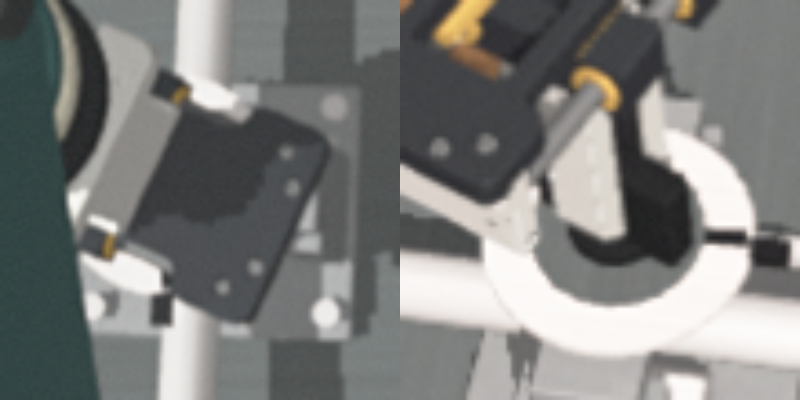

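The pointer reads (725,237) in the side crop, almost level with the tab. The screw seems sprung back a little and the moment is small, so I'll make the last small step.

Emit:
move_arm(deltas=[0,0,0.02,0,0,0,1,0,0,0.04,0,0,0,1,0,0,0.04,0,0,0,1])

```text
time: 8.0
tool_pos: [0.5998, 0.1639, 0.1155]
ee_rot: [3.141, -0.0, 2.656]
wrist_force: [0.0, 3.4, -0.5]
width: 0.0137
finger_force: 30.0
```

```bash
python3 o.py
```

```text
8.0 [ 0.05  3.36 -0.5 ] [ 0.796 -0.171  0.078] [0.5998 0.1639 0.1155] [ 3.1411e+00 -2.0000e-04  2.6556e+00] 29.98676687479019
```

The moment is steady at about the screw's friction, so the clutch is in its detent and the screw is still creeping back to tight. I'll make one more small step and look for a rise.

Emit:
move_arm(deltas=[0,0,0.02,0,0,0,1,0,0,0.03,0,0,0,1,0,0,0.03,0,0,0,1])

```text
time: 8.3
tool_pos: [0.5999, 0.1639, 0.1155]
ee_rot: [3.141, -0.0, 2.626]
wrist_force: [-1.0, 4.5, -0.8]
width: 0.0138
finger_force: 30.0
```

```bash
python3 o.py
```

```text
8.3 [-1.01  4.53 -0.79] [ 0.941 -0.082  0.139] [0.5999 0.1639 0.1155] [ 3.1410e+00 -1.0000e-04  2.6258e+00] 29.997260570526123
```

The moment has risen, so the screw is tight with the clutch in the first detent. I'll stop here, open and lift.

Emit:
move_arm(deltas=[0,0,0,0,0,0,-1,0,0,0,0,0,0,-1,0,0,0,0,0,0,-1,0,0,0,0,0,0,-1,0,0,0,0,0,0,-1,0,0,0,0,0,0,-1,0,0,0,0,0,0,-1,0,0,0,0,0,0,-1])

```text
time: 9.1
tool_pos: [0.5998, 0.1635, 0.1155]
ee_rot: [-3.141, 0.0, 2.626]
wrist_force: [0.1, -0.3, 0.5]
width: 0.0744
finger_force: 0.0
```

Emit:
move_arm(deltas=[0,0,0,0,0,-1,-1,0,0,0,0,0,-3,-1,0,0,0,0,0,-6,-1,0,0,0,0,0,-9,-1,0,0,0,0,0,-12,-1,0,0,0,0,0,-14,-1,0,0,0,0,0,-14,-1])

```text
time: 9.8
tool_pos: [0.6014, 0.1639, 0.2608]
ee_rot: [3.136, 0.007, 2.626]
wrist_force: [0.5, -0.4, 0.1]
width: 0.0942
finger_force: 0.0
```

```bash
python3 - <<'E'
exec(open('o.py').read())
from h import *
s=snap(robot,'top','top4'); t=snap(robot,'side','side4')
a=cv2.resize(s['image'][170:280,150:260],(400,400)); b=cv2.resize(t['image'][280:370,230:320],(400,400))
cv2.imwrite('pics/g.png',np.hstack([a,b])[:,:,::-1])
x0,y0,x1,y1=235,285,335,370
u,v=np.meshgrid(np.arange(x0,x1),np.arange(y0,y1)); px=np.c_[u.ravel(),v.ravel()]
P=bydepth(t,px); c=t['image'][px[:,1],px[:,0]].max(1)
m=(c<60)&(P[:,2]>.132)&(P[:,2]<.15); print(m.sum(),cv2.minAreaRect((P[m,:2]*1000).astype(np.float32)))
E
```

```text
9.8 [ 0.51 -0.36  0.08] [ 0.018 -0.162  0.061] [0.6014 0.1639 0.2608] [3.1359 0.0071 2.6258] 0.0
366 ((599.075927734375, 164.54957580566406), (13.043633460998535, 54.14997863769531), 60.00629806518555)
```

View pics/g.png

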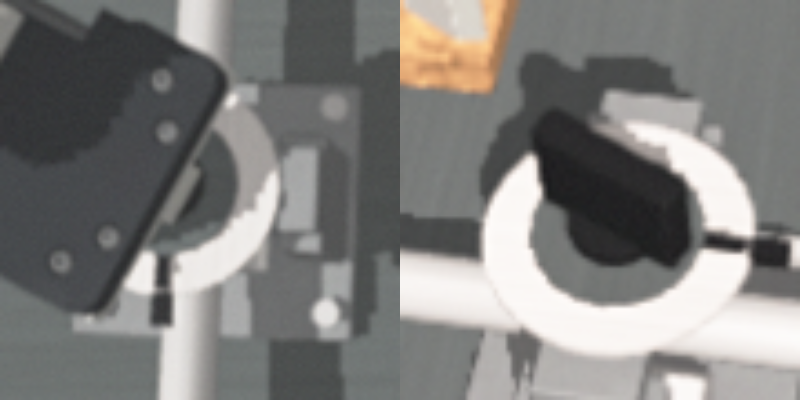

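The bar now stands at -30°, about 26° past the tight pointer line, and the pointer is at the tab: (725,240) against (770,250) in the right crop, (165,270) against (163,308) in the left. The gripper is clear, so I'll hand it in.

```bash
python3 -c "
from bench import robot
print(robot.close_job())"
```

```text
the job is handed in; nothing more can be done
None
```

I turned the pipe clamp's knob clockwise to tight and through the first click (bar about 26° past the pointer line), released it and handed the job in at about 10 s; I did not touch the empty clamp's knob.

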